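Cover the sample heater and set its push-to-turn selector

ROBOT

A 6-joint arm with a two-finger parallel gripper is mounted at the origin on the work surface. World frame = base frame: x ahead of the robot, y to its left, z up, the work surface at z = 0. Lengths are in m, angles in rad, forces in N, time in s.
With the tool pointing down it reaches from about 0.325 to 0.85 m from the base axis. Payload 15.5 kg.
Tool frame: the origin (TCP) lies at the centre of the arm's flange, where the gripper is bolted on; the fingertips stand 191 mm ahead of it and the grasp point (between the pads) lies 172 mm ahead of it; z points along the fingers, y is the line along which they close (so a half turn about z gives the same grasp; the last joint's range is limited). The gripper opens to 91 mm and grips with 3 to 60 N. Pads are 32 mm wide; open, the fingers measure 118 mm over their backs; the gripper's body (76 mm by 178 mm) begins 60 mm behind the grasp point.
Start: joints at [1.081, 0.494, 1.345, -0, 1.302, -0.096], TCP at [0.24, 0.577, 0.405] pointing down, gripper open.
Joint ranges: [-2.91, 2.91], [-0.82, 2.16], [0.22, 2.67], [-1.22, 4.37], [0.12, 2.79], [-3.08, 3.08]. Speed limits (rad/s): [1.89, 1.89, 2.57, 3.01, 3.01, 3.01].

INTERFACE

Orientations are given as a rotation vector (axis times angle).
In Python, from plant import robot gives the robot as it stands. The module is installed in compiled form; this text tells all that it offers.
- The arm moves only by the shell command python3 -m jog 'ROWS'. ROWS is JSON, a list of rows, each a list of 7 numbers: the turn, a rotation vector about the tool's x, y, z in units of 360 degrees (1.0 is 360 degrees), then the shift along the tool's x, y, z in units of 1 m (1.0 is 1 m), then the closure, from 0 (fully open) to 1 (shut). In form: [[rx, ry, rz, tx, ty, tz, grip], ...]. A call has 1 to 8 rows; each row is the pose to reach, as a shift and turn from the pose commanded when the call began, along the tool's axes at that moment, turning the shorter way round; what a row does not reach only later rows make up. A row lasts 1/12 s, in which the tool goes at most 41.7 mm and 7.16 degrees, less where a joint would pass 70% of its speed; a pose out of reach is approached as far as the arm can. A call with a number of a shift or a turn outside -1 to 1 is refused whole. A call with a gripper value outside its range is refused whole. The fingers move at their own pace and stop on an object; the grip force is fixed at half the most. Time passes only in rows, so rows that repeat a pose let the fingers close. It gives the time, the measured TCP pose, the force, the opening and the grip force at its end, in the units of the state.
- robot.read_state(): the state, without advancing time (a new reading comes with each control period).
- robot.grab_frame(name): name is "side" or "top"; returns (picture, depth): 480x640x3 uint8, red, green, blue; 480x640 float32, m along the optical axis (not along the pixel's ray), 0 where there is no reading.
- robot.get_calibration(name): a dict with "fovy" (degrees; the focal length in pixels is half the picture's height over the tangent of half this angle, whatever the lens; pixels are square), "cx", "cy" (the principal point, pixels), "k1" (the pictures are not rectified: a ray, as slopes to the right and down, at radius r is drawn at 1 + k1 r^2 times it, then the intrinsics apply), "rvec" (rotation vector, rad) and "tvec" (3), from world to camera coordinates, as OpenCV has them. Camera axes: x right, y down, z forward; pixel columns grow to the right and rows downward; lengths in m; the calibration is good to about 2 mm. A picture is of the moment at which its call begins. get_calibration takes no time and is no camera call.
- robot.sign_off(): hands the job in; it is judged then, once.
The state is a dict: "time": time; "joint_pos": joint angles; "qvel": joint speeds; "joint_torque": joint torques, N m; "ee_pos": TCP position; "tool_rot": TCP orientation; "force": force on the tool from outside, world axes, zero at the start; "torque": the same for the moment, N m; "gripper_width": finger opening in m; "grasp_force": force on a finger pad.
Only numpy, scipy, OpenCV 4.12 (cv2) and the standard library are available. Lean on these libraries where they do the work, as an engineer would, in place of code of your own. Each camera call takes 0.05 s, during which the arm holds its last target. There are 200 camera calls.

TASK

Get the sample heater warming: first put the metal lid on the well, rim down, setting it down (not dropping it) so that it lies flat with the rim inside the well, and let go of it. Then press the sprung black selector knob down, turn it clockwise from the white off mark to the yellow mark while it is held down, and let it spring fully back up there. Leave everything else on the bench where it is.

Things in the scene. Friction and masses are not known exactly. Their poses are not given: they have to be found in the camera images.
- heater: Dry-well sample heater, fixed to the bench: a blue-sided box with a bare steel deck, 260 mm (its x) by 400 mm (its y), deck 140 mm above the bench. Origin on the bench under its centre; its front (-x, with the display) faces the robot, +y to the robot's left, yaw within 0.3 rad. The well is in the left half of the deck, the selector knob in the right half, nearer the front.
- well_mouth (a point): Centre of the mouth of the well, at deck height: 85 mm along the heater's +y from its centre. Round hole 131 mm across with a thin bright trim ring; a small pot stands inside, its top 23 mm below the deck. Axes as the heater's.
- dial (a point): Centre of the grey dial plate round the knob (116 mm across, flush), on the knob's axis at deck height: 50 mm along the heater's -x and 125 mm along its -y from its centre. Axes as the heater's. Coloured marks 37 to 54 mm out: white (off) at +0.70 rad from x (counter-clockwise from above, towards +y), green at 0, yellow at -0.70, red at -1.40 rad.
- selector_skirt (a point): On the knob's axis, on top of its round skirt, 18 mm above the deck when the knob is up; it moves and turns with the knob. All black: skirt 62 mm across, 8 mm thick; upright grip bar on it 54 long, 14 wide, 24 mm high above the skirt. Site x runs along the bar to its white-striped pointer end, z up. Fingertips astride the bar can press on the skirt, and the pads then turn the bar.
- selector_press (a joint): How far the knob is pressed down, m: 0 fully up, 0.008 bottomed. Spring about 4 N at first, 10 N at the bottom. Up, it is locked in the notch of its mark (0.06 rad of play); it turns only when pressed about 6 mm or more. Let go between marks it stays about 6 mm down; let go within about 0.1 rad of a mark it springs up into it.
- selector (a joint): Turn of the knob, rad, growing clockwise seen from above: 0 at white (off, where it starts), 0.70 green, 1.40 yellow, 2.10 red, with end stops just outside white and red. Turns lightly when pressed (about 0.03 N m).
- lid: Loose metal lid, 0.2 to 0.45 kg, lying rim down right of the heater; it and the white dish may have changed places. Origin at the centre of the rim's lower edge, z up. Rim 118 mm outside, 12 mm high; flange 150 mm across, 5 mm thick; black knob 26 mm across from 27 to 51 mm above the origin, on a 12 mm stem. Seated, the flange lies on the deck, the origin 12 mm below it.
- lid_knob (a point): Centre of the lid's black knob, 40 mm above the lid's origin.
- dish: Bystander: white porcelain dish, 136 mm across, 40 mm high.
- tin: Bystander: bright steel tin, 80 mm across, about 75 mm high.
- dark_tin: Bystander: dark steel tin, 86 mm across, about 85 mm high.
- jar: Bystander: white plastic jar, 110 mm across, about 130 mm high, left of the heater.
- amber_bottle: Bystander: amber glass bottle, 72 mm across, about 170 mm high, left of the heater.
- spatula: Bystander: spatula with a wooden handle, 260 mm long, at the back right.
Things that resemble listed ones, but are neither listed nor needed, are in the scene too. Leave any brown or green look-alike of the lid alone.

How it is judged:
On the way, in this order (a step that is already met when the one before it is completed fails the run):
1. the lid is on the well, rim down inside it, flat and let go, while the selector is still up at the white off mark (z of lid in the frame of well_mouth below -0.009 m and horizontal distance between lid and well_mouth below 0.009 m and angle between lid's own z axis and vertical below 0.04 rad and contact force between the fingers and lid below 0.1 N and value of joint selector below 0.15 rad and value of joint selector_press below 0.002 m), for 0.2 s.
2. the selector is held pressed down and turned away from off (value of joint selector_press above 0.005 m and value of joint selector above 0.3 rad), for 0.05 s.
At the end, for the whole second after the job is handed in: Lid flat on the well (tilt under 0.04 rad), rim inside it (origin over 9 mm below the deck, within 9 mm of its axis), let go and still; selector at yellow (1.40 rad, within 0.11) and sprung up (pressed under 2 mm); no bystander moved 30 mm (z of lid in the frame of well_mouth below -0.009 m and horizontal distance between lid and well_mouth below 0.009 m and angle between lid's own z axis and vertical below 0.04 rad and contact force between the fingers and lid below 0.1 N and value of joint selector between 1.29 and 1.51 rad and value of joint selector_press below 0.002 m and linear speed of lid below 0.01 m/s and distance of each of dish, tin, dark_tin, jar, amber_bottle, spatula from where it was at the start of the episode below 0.03 m); the robot touches nothing.
It fails at once if the lid is let go more than 2 cm above its seat over the well (dropped) (z of lid in the frame of well_mouth above 0.01 m and horizontal distance between lid and well_mouth below 0.1 m and contact force between the fingers and lid below 0.01 N).
It fails at once if a bystander is moved by 30 mm or more (distance of any of dish, tin, dark_tin, jar, amber_bottle, spatula from where it was at the start of the episode above 0.03 m).
It also fails if it takes over 58 s, if anything falls off the work surface, if the arm or the gripper's body presses on something with over 40 N, if the wrist force passes 120 N, or if a joint passes its speed limit or range.

## Working session

There is one attempt and no reset: what is moved stays moved. The work goes in short steps, Python scripts to look and compute and a shell command to move; the robot and the scene stay as the last step left them, time stands still between calls to the robot, and variables do not carry over. Pictures are saved under pics/ and viewed, at most 10 in all, crops included, and the job is handed in when it is done.

```bash
mkdir -p pics; cat > h.py <<'E'
import numpy as np, cv2
from scipy.spatial.transform import Rotation as R
from plant import robot
def cal(n):
    c=robot.get_calibration(n); f=240/np.tan(np.radians(c["fovy"])/2)
    K=np.array([[f,0,c["cx"]],[0,f,c["cy"]],[0,0,1.]])
    return K,np.array([c["k1"],0,0,0,0.]),R.from_rotvec(np.ravel(c["rvec"])).as_matrix(),np.ravel(c["tvec"])
def rays(n,px):
    K,d,Rm,t=cal(n)
    u=cv2.undistortPoints(np.array(px,float).reshape(-1,1,2),K,d).reshape(-1,2)
    return -Rm.T@t,(np.c_[u,np.ones(len(u))])@Rm   # centre, dirs (depth-scaled)
def onplane(n,px,z):
    c,d=rays(n,px); return c+d*((z-c[2])/d[:,2])[:,None]
def bydepth(n,px,dep):
    c,d=rays(n,px); return c+d*np.ravel(dep)[:,None]
def tri(px1,px2,n1="top",n2="side"):
    c1,d1=rays(n1,px1);c2,d2=rays(n2,px2);out=[]
    for a,b in zip(d1,d2):
        s=np.linalg.lstsq(np.c_[a,-b],c2-c1,rcond=None)[0]
        p,q=c1+a*s[0],c2+b*s[1]; out.append([*(p+q)/2,np.linalg.norm(p-q)])
    return np.array(out)
def proj(n,P):
    K,d,Rm,t=cal(n); return cv2.projectPoints(np.array(P,float).reshape(-1,3),cv2.Rodrigues(Rm)[0],t,K,d)[0].reshape(-1,2)
E
python3 - <<'E'
from h import *
for n in("top","side"):
    im,d=robot.grab_frame(n); cv2.imwrite(f"pics/{n}0.png",im[...,::-1]); np.save(f"{n}0.npy",d)
    K,k,Rm,t=cal(n); print(n,K[0,0],k[0],-Rm.T@t,Rm[2])
print(robot.read_state())
E
```

```text
top 542.7507130516092 -0.09336085083622901 [ 0.1912293  -0.03102635  1.8523517 ] [ 0.16771025 -0.00472814 -0.98582499]
side 434.1646892263965 0.023021792942059284 [-0.05155184 -0.73884823  0.91464094] [ 0.45559601  0.58014815 -0.67517435]
{'time': 0.1, 'joint_pos': array([ 1.08150217e+00,  4.94136274e-01,  1.34604469e+00, -4.97161569e-06,
        1.30248745e+00, -9.55059805e-02]), 'qvel': array([-0.00056698, -0.00038201, -0.0012462 ,  0.00037809, -0.00030507,
       -0.00240827]), 'joint_torque': array([ 1.75513593e-03, -8.80240631e+01, -3.82540226e+01,  7.10613979e-02,
        4.82574909e-02,  2.46919933e-05]), 'ee_pos': array([0.23974977, 0.57705573, 0.4041966 ]), 'tool_rot': array([-6.14510225e-01, -3.08059402e+00,  1.62009753e-03]), 'force': array([-0.41312894,  0.70375803, -0.51079744]), 'torque': array([0.00803884, 0.03686538, 0.00282049]), 'grasp_force': 0.0, 'gripper_width': 0.09111789675117038}
```

View pics/top0.png

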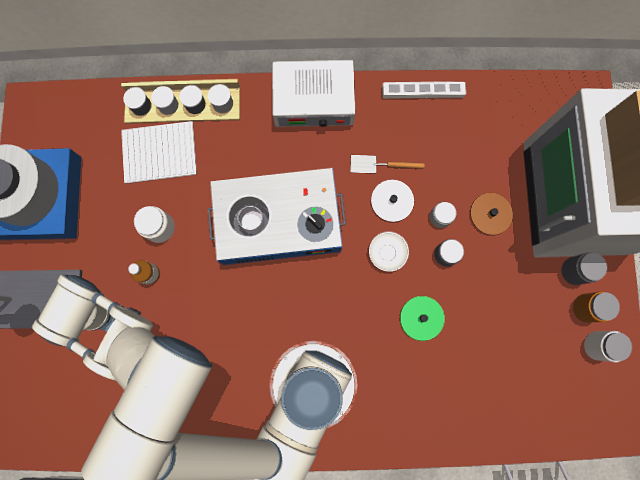

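View pics/side0.png

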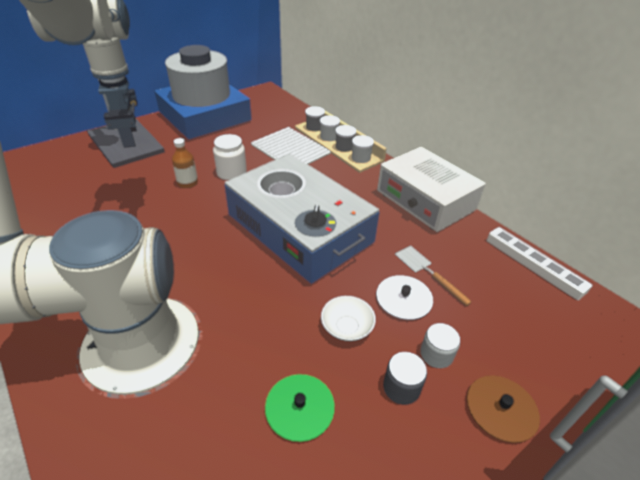

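Lid candidates in the top view are white-grey (393,200), brown (491,213) and green (422,318). The dish at (388,252) has no knob. In the side view the white-grey disc is at (405,297). It is the only metal-coloured one with a black knob, so I take it as the lid. I'll confirm that in one crop.

```bash
python3 - <<'E'
from h import *
t=cv2.imread("pics/top0.png");s=cv2.imread("pics/side0.png")
a=cv2.resize(t[150:290,200:420],(800,509),interpolation=cv2.INTER_CUBIC)
a=cv2.resize(t[160:280,200:420],(800,436),interpolation=cv2.INTER_CUBIC)
cv2.imwrite("pics/c1.png",a)
b=cv2.resize(s[150:350,220:450],(690,600),interpolation=cv2.INTER_CUBIC)
cv2.imwrite("pics/c2.png",b)
E
```

```text
(no output)
```

View pics/c1.png

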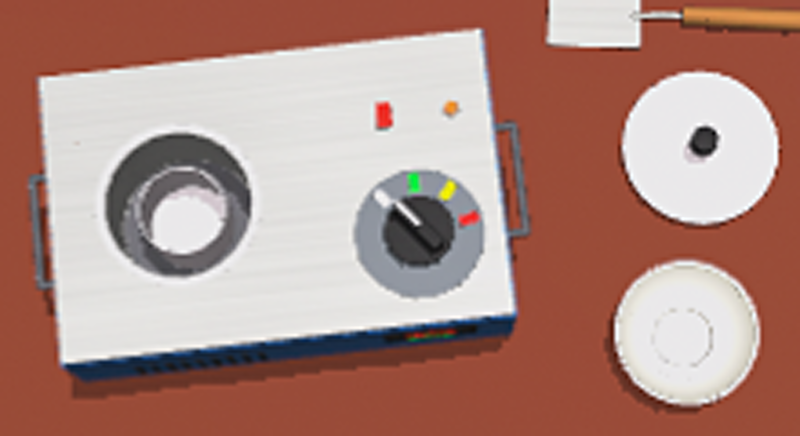

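View pics/c2.png

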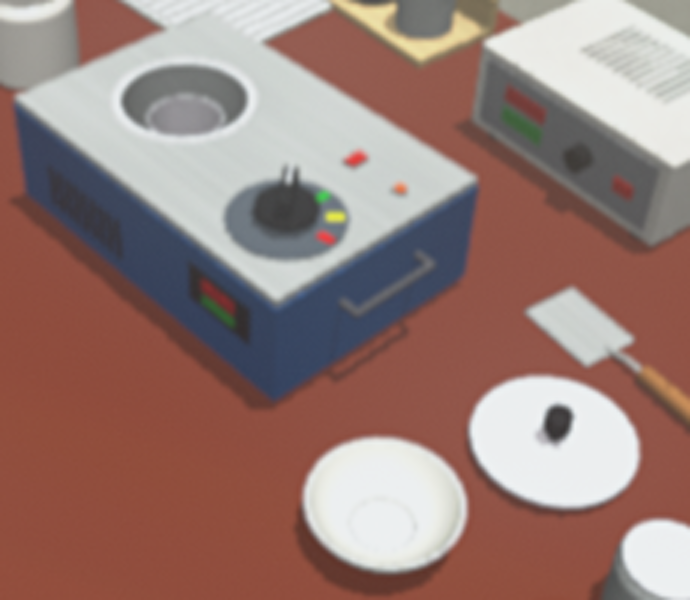

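The crops confirm it: the metal lid with its black knob is at top (393.6,198.5), side (406,291). The well is at top (249,216), side (281,183), and the dial at top (315,224), side (316,223). The pointer is at white. Now measuring.

```bash
python3 - <<'E'
from h import *
I={n:cv2.imread(f"pics/{n}0.png").astype(int) for n in("top","side")}
D={n:np.load(f"{n}0.npy") for n in I}
def ell(n,mask,c,r):
    m=np.zeros(mask.shape,np.uint8); x,y=c; m[y-r:y+r+1,x-r:x+r+1]=mask[y-r:y+r+1,x-r:x+r+1]
    k,l,st,ce=cv2.connectedComponentsWithStats(m); i=1+np.argmax(st[1:,4]); m=(l==i).astype(np.uint8)
    cs=max(cv2.findContours(m,cv2.RETR_EXTERNAL,cv2.CHAIN_APPROX_NONE)[0],key=cv2.contourArea)
    h=cv2.convexHull(cs); e=cv2.fitEllipse(cs); return e,st[i,4],cs.reshape(-1,2)
def circ(n,cs,z,rough=None):
    P=onplane(n,cs,z)[:,:2]; A=np.c_[2*P,np.ones(len(P))]
    s=np.linalg.lstsq(A,(P**2).sum(1),rcond=None)[0]; return s[:2],2*np.sqrt(s[2]+s[:2]@s[:2])
for name,pt,ps,r,f in [
 ("well",(249,216),(281,184),(24,30),lambda g:(g.max(2)<195)),
 ("dial",(315,224),(316,223),(21,26),lambda g:(g.max(2)<185)),
 ("lid",(393,200),(405,297),(24,32),lambda g:(g.min(2)>150)),
 ("knob",(394,199),(406,291),(8,9),lambda g:(g.max(2)<90))]:
    cc=[]
    z={"well":.14,"dial":.14,"lid":.015,"knob":.04}[name]
    for n,p,rr in(("top",pt,r[0]),("side",ps,r[1])):
        e,a,cs=ell(n,f(I[n]).astype(np.uint8),p,rr); cc.append(e[0])
        u,v=np.round(e[0]).astype(int)
        print(name,n,np.round(e[0],1),np.round(e[1],1),a,"circle@z",*np.round(circ(n,cs,z),4))
        print("   depthpt",np.round(bydepth(n,[p],D[n][p[1],p[0]]),4))
    print(name,"TRI",np.round(tri([cc[0]],[cc[1]]),4))
crn=[(38,77),(482,29),(515,315),(63,365)]
px=[((u+.5)/3.636-.5+200,(v+.5)/3.633-.5+160) for u,v in crn]
P=onplane("top",px,.14); print(P.round(4),np.linalg.norm(np.diff(P,axis=0),axis=1),P.mean(0))
d=D["top"]
vv,uu=np.mgrid[170:260,205:345]; P=bydepth("top",np.c_[uu.ravel(),vv.ravel()],d[170:260,205:345].ravel())
q=P[(P[:,2]>.12)&(P[:,2]<.16)]; print("deck z",np.median(q[:,2]))
bx=cv2.minAreaRect(q[:,:2].astype(np.float32)); print(bx)
vv,uu=np.mgrid[190:208,385:402]; P=bydepth("top",np.c_[uu.ravel(),vv.ravel()],d[190:208,385:402].ravel()); print("lid z med,max",np.median(P[:,2]),P[:,2].max())
E
```

```text
Traceback (most recent call last):
ValueError: setting an array element with a sequence. The requested array has an inhomogeneous shape after 1 dimensions. The detected shape was (2,) + inhomogeneous part.
```

```bash
cat > m.py <<'E'
from h import *
I={n:cv2.imread(f"pics/{n}0.png").astype(int) for n in("top","side")}
D={n:np.load(f"{n}0.npy") for n in I}
def ell(n,mask,c,r):
    m=np.zeros(mask.shape,np.uint8); x,y=c; m[y-r:y+r+1,x-r:x+r+1]=mask[y-r:y+r+1,x-r:x+r+1]
    k,l,st,ce=cv2.connectedComponentsWithStats(m); i=1+np.argmax(st[1:,4]); m=(l==i).astype(np.uint8)
    cs=max(cv2.findContours(m,cv2.RETR_EXTERNAL,cv2.CHAIN_APPROX_NONE)[0],key=cv2.contourArea)
    return cv2.fitEllipse(cs),st[i,4],cs.reshape(-1,2)
def circ(n,cs,z):
    P=onplane(n,cs,z)[:,:2]; A=np.c_[2*P,np.ones(len(P))]
    s=np.linalg.lstsq(A,(P**2).sum(1),rcond=None)[0]; return np.r_[s[:2],2*np.sqrt(s[2]+s[:2]@s[:2])]
for name,pt,ps,r,f in [
 ("well",(249,216),(281,184),(24,30),lambda g:(g.max(2)<195)),
 ("dial",(315,224),(316,223),(21,26),lambda g:(g.max(2)<185)),
 ("lid",(393,200),(405,297),(24,32),lambda g:(g.min(2)>150)),
 ("knob",(394,199),(406,291),(8,9),lambda g:(g.max(2)<90))]:
    cc=[]
    z={"well":.14,"dial":.14,"lid":.015,"knob":.04}[name]
    for n,p,rr in(("top",pt,r[0]),("side",ps,r[1])):
        e,a,cs=ell(n,f(I[n]).astype(np.uint8),p,rr); cc.append(e[0])
        print(name,n,np.round(e[0],1),np.round(e[1],1),a,"circ",np.round(circ(n,cs,z),4),"depthpt",np.round(bydepth(n,[p],D[n][p[1],p[0]]),4))
    print(name,"TRI",np.round(tri([cc[0]],[cc[1]]),4))
d=D["top"]
vv,uu=np.mgrid[165:265,205:350]; P=bydepth("top",np.c_[uu.ravel(),vv.ravel()],d[165:265,205:350].ravel())
q=P[(P[:,2]>.12)&(P[:,2]<.16)]; print("deck z",np.median(q[:,2]))
crn=[(38,77),(482,29),(515,315),(63,365)]
px=[((u+.5)/3.636-.5+200,(v+.5)/3.633-.5+160) for u,v in crn]
P=onplane("top",px,.14); print(P.round(4),np.linalg.norm(np.diff(P,axis=0),axis=1),P.mean(0))
vv,uu=np.mgrid[190:208,385:402]; P=bydepth("top",np.c_[uu.ravel(),vv.ravel()],d[190:208,385:402].ravel()); print("lid z med,max",np.median(P[:,2]),P[:,2].max())
E
python3 m.py
```

```text
well top [248.5 215.9] [38.9 40.1] 993 circ [0.5485 0.1956 0.1288] depthpt [[0.5696 0.2078 0.0343]]
well side [281.  182.7] [23.2 41.9] 811 circ [0.549  0.1954 0.1257] depthpt [[0.5695 0.228  0.1066]]
well TRI [[5.486e-01 1.956e-01 1.385e-01 4.000e-04]]
dial top [314.5 224. ] [33.9 34.9] 919 circ [ 0.5168 -0.0164  0.1104] depthpt [[ 0.5094 -0.0186  0.1781]]
dial side [315.  222.2] [29.1 40.9] 926 circ [ 0.5207 -0.0153  0.1192] depthpt [[ 0.5044 -0.0403  0.1601]]
dial TRI [[ 0.5176 -0.0172  0.1402  0.0025]]
lid top [392.2 200.1] [40.8 42.3] 1360 circ [ 0.6196 -0.2876  0.1466] depthpt [[ 0.6134 -0.2867  0.0411]]
lid side [404.3 296.7] [41.8 57.1] 1846 circ [ 0.6212 -0.2868  0.1506] depthpt [[ 0.6172 -0.2932  0.0184]]
lid TRI [[ 0.6202 -0.2882  0.0125  0.0013]]
knob top [393.1 198.4] [6.1 7.5] 45 circ [ 0.6192 -0.2877  0.0235] depthpt [[ 0.6148 -0.289   0.0498]]
knob side [405.4 290.3] [7.  9.8] 65 circ [ 0.6185 -0.2886  0.0273] depthpt [[ 0.6112 -0.2957  0.0493]]
knob TRI [[ 6.194e-01 -2.878e-01  3.890e-02  2.000e-04]]
deck z 0.13956914049047797
[[ 0.668   0.3219  0.14  ]
 [ 0.7032 -0.0784  0.14  ]
 [ 0.4423 -0.1007  0.14  ]
 [ 0.4066  0.2963  0.14  ]] [0.40183082 0.2618824  0.39858512] [0.55502382 0.10980428 0.14      ]
lid z med,max 0.01749279684906746 1.8523516965773479
```

Measurements check out: deck at 0.139, lid knob at z 0.039, and circles of 147–150, 129 and 110–119 mm. The heater centre is about (.555,.110) with yaw .0885. The well is at (.548,.195), the dial at (.517,-.018) and the lid at (.6193,-.288). Moving now.

```bash
cat > go.py <<'E'
import sys; from h import *
a=[float(v) for v in sys.argv[1:]]; s=robot.read_state()
C=R.from_rotvec(s["tool_rot"]); M=C.as_matrix(); ph=np.arctan2(M[1,1],M[0,1])
p=a[3] if len(a)>3 else ph
T=np.array([[np.sin(p)*-1,np.cos(p),0],[np.cos(p),np.sin(p),0],[0,0,-1.]]); 
if np.linalg.det(T)<0: T[:,0]*=-1
print("t",round(s["time"],2),"pos",s["ee_pos"].round(4),"phi",ph.round(4),"tilt",np.arccos(-M[2,2]).round(4),"F",s["force"].round(1),"w",round(s["gripper_width"],4),"q",s["joint_pos"].round(2))
print("turn",(C.inv()*R.from_matrix(T)).as_rotvec().round(4)/2/np.pi,"shift",(M.T@(np.array(a[:3])-s["ee_pos"])).round(4))
E
python3 go.py .6193 -.288 .32
python3 -m jog '[[0,0,0,-0.69,-0.66,0,0],[0,0,0,-0.69,-0.66,0,0],[0,0,0,-0.69,-0.66,0,0],[0,0,0,-0.69,-0.66,0,0],[0,0,0,-0.69,-0.66,0,0],[0,0,0,-0.69,-0.66,0,0],[0,0,0,-0.69,-0.66,0,0],[0,0,0,-0.69,-0.66,0,0]]'
python3 go.py .6193 -.288 .32
```

```text
t 0.1 pos [0.2397 0.5771 0.4042] phi 1.177 tilt 0.0011 F [-0.4  0.7 -0.5] w 0.0911 q [ 1.08  0.49  1.35 -0.    1.3  -0.1 ]
turn [-1.75070437e-04 -1.59154943e-05 -0.00000000e+00] shift [-0.6824 -0.6531  0.0848]
time: 0.77
ee_pos: [0.374, 0.2701, 0.4046]
tool_rot: [-0.614, -3.081, 0.0]
force: [0.4, 0.2, -0.5]
gripper_width: 0.0911
grasp_force: 0.0
t 0.77 pos [0.374  0.2701 0.4046] phi 1.1773 tilt 0.0002 F [ 0.4  0.2 -0.5] w 0.0911 q [ 0.5   0.26  1.73 -0.    1.15 -0.68]
turn [-1.59154943e-05 -1.59154943e-05 -0.00000000e+00] shift [-0.4405 -0.4214  0.0847]
```

```bash

python3 -m jog '[[0,0,0,-0.44,-0.42,0,0],[0,0,0,-0.44,-0.42,0,0],[0,0,0,-0.44,-0.42,0,0],[0,0,0,-0.44,-0.42,0,0],[0,0,0,-0.44,-0.42,0,0],[0,0,0,-0.44,-0.42,0,0],[0,0,0,-0.44,-0.42,0,0],[0,0,0,-0.44,-0.42,0,0]]' >/dev/null
python3 go.py .6193 -.288 .32
python3 -m jog '[[0,0,0,-0.2,-0.19,0,0],[0,0,0,-0.2,-0.19,0,0],[0,0,0,-0.2,-0.19,0,0],[0,0,0,-0.2,-0.19,0,0],[0,0,0,-0.2,-0.19,0,0],[0,0,0,-0.2,-0.19,0.08,0],[0,0,0,-0.2,-0.19,0.08,0],[0,0,0,-0.2,-0.19,0.08,0]]' >/dev/null
python3 go.py .6193 -.288 .215
```

```text
t 1.43 pos [ 0.5085 -0.0353  0.4046] phi 1.1767 tilt 0.0003 F [ 0.8  0.8 -0.3] w 0.0913 q [-0.19  0.33  1.63  0.    1.18 -1.36]
turn [ 0.00000000e+00 -4.77464829e-05  0.00000000e+00] shift [-0.1994 -0.1908  0.0846]
t 2.1 pos [ 0.6199 -0.2879  0.3207] phi 1.1754 tilt 0.0029 F [-1.8  0.4 -0.1] w 0.091 q [-0.52  0.66  1.28 -0.    1.21 -1.7 ]
turn [ 0.         -0.00046155  0.        ] shift [ 0.0002 -0.0004  0.1057]
```

```bash

python3 -m jog '[[0,0,0,0,0,0.03,0],[0,0,0,0,0,0.055,0],[0,0,0,0,0,0.075,0],[0,0,0,0,0,0.09,0],[0,0,0,0,0,0.1,0],[0,0,0,0,0,0.105,0],[0,0,0,0,0,0.105,0],[0,0,0,0,0,0.105,0]]' 
python3 -m jog '[[0,0,0,0,0,0,0.5],[0,0,0,0,0,0,1],[0,0,0,0,0,0,1],[0,0,0,0,0,0,1],[0,0,0,0,0,0,1],[0,0,0,0,0,0,1],[0,0,0,0,0,0,1],[0,0,0,0,0,0,1]]'
python3 go.py .6193 -.288 .4
```

```text
time: 2.77
ee_pos: [0.6202, -0.2854, 0.2203]
tool_rot: [0.614, 3.08, -0.0]
force: [0.8, -0.1, 0.8]
gripper_width: 0.0915
grasp_force: 0.0
time: 3.43
ee_pos: [0.62, -0.2853, 0.2197]
tool_rot: [0.615, 3.081, -0.0]
force: [0.1, -0.7, -0.5]
gripper_width: 0.0406
grasp_force: 0.0
t 3.43 pos [ 0.62   -0.2853  0.2197] phi 1.177 tilt 0.0 F [ 0.1 -0.7 -0.5] w 0.0406 q [-0.52  0.77  1.36 -0.    1.01 -1.7 ]
turn [-0.  0.  0.] shift [-0.0004 -0.0028 -0.1803]
```

Settled slightly off (5 mm high, 2.7 mm in y) and the fingers aren't on the knob yet. I'll correct that, then close.

```bash

python3 -m jog '[[0,0,0,0,-0.003,0.004,0.5],[0,0,0,0,-0.003,0.004,0.5],[0,0,0,0,-0.003,0.004,0.5],[0,0,0,0,-0.003,0.004,1],[0,0,0,0,-0.003,0.004,1],[0,0,0,0,-0.003,0.004,1],[0,0,0,0,-0.003,0.004,1],[0,0,0,0,-0.003,0.004,1]]' 
python3 -m jog '[[0,0,0,0,0,0,1],[0,0,0,0,0,0,1],[0,0,0,0,0,0,1],[0,0,0,0,0,0,1]]'
python3 go.py .6193 -.288 .215
```

```text
time: 4.1
ee_pos: [0.6189, -0.288, 0.2157]
tool_rot: [0.614, 3.081, 0.0]
force: [0.0, 1.3, 0.1]
gripper_width: 0.0253
grasp_force: 30.0
time: 4.43
ee_pos: [0.6189, -0.288, 0.2158]
tool_rot: [0.614, 3.081, 0.0]
force: [-0.0, 1.4, 0.9]
gripper_width: 0.0251
grasp_force: 30.0
t 4.43 pos [ 0.6189 -0.288   0.2158] phi 1.177 tilt 0.0001 F [-0.   1.4  0.9] w 0.0251 q [-0.52  0.78  1.36  0.    1.01 -1.7 ]
turn [ 1.59154943e-05  1.59154943e-05 -0.00000000e+00] shift [-0.0004  0.0001  0.0008]
```

```bash

python3 -m jog '[[0,0,0,0,0,-0.01,1],[0,0,0,0,0,-0.03,1],[0,0,0,0,0,-0.06,1],[0,0,0,0,0,-0.09,1],[0,0,0,0,0,-0.12,1],[0,0,0,0,0,-0.15,1],[0,0,0,0,0,-0.18,1],[0,0,0,0,0,-0.21,1]]' 
python3 -m jog '[[0,0,0,0,0,-0.02,1],[0,0,0,0,0,-0.02,1],[0,0,0,0,0,-0.02,1]]'
python3 go.py .548 .195 .45
python3 - <<'E'
from h import *
im,d=robot.grab_frame("side"); cv2.imwrite("pics/side1.png",im[...,::-1])
E
```

```text
time: 5.1
ee_pos: [0.6183, -0.2879, 0.4278]
tool_rot: [-0.615, -3.08, 0.0]
force: [0.8, 0.1, -3.4]
gripper_width: 0.0253
grasp_force: 30.0
time: 5.35
ee_pos: [0.6186, -0.288, 0.4466]
tool_rot: [0.614, 3.079, -0.001]
force: [-0.2, -0.2, -3.8]
gripper_width: 0.0255
grasp_force: 30.0
t 5.35 pos [ 0.6186 -0.288   0.4466] phi 1.177 tilt 0.0017 F [-0.2 -0.2 -3.8] w 0.0255 q [-0.52  0.55  1.13 -0.    1.46 -1.7 ]
turn [-6.36619772e-05  2.54647909e-04  0.00000000e+00] shift [ 0.2506  0.4189 -0.0039]
```

View pics/side1.png

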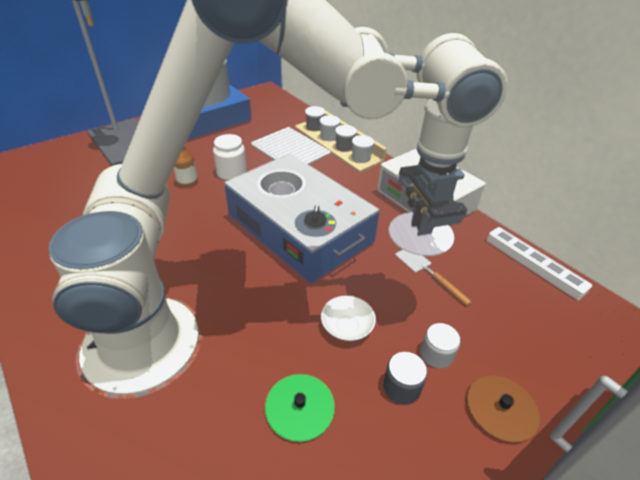

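The lid is off the bench and level at (422,233), and nothing else has moved. Carrying it over.

```bash

python3 -m jog '[[0,0,0,0.01,0.017,0,1],[0,0,0,0.025,0.042,0,1],[0,0,0,0.042,0.07,0,1],[0,0,0,0.059,0.099,0,1],[0,0,0,0.076,0.127,0,1],[0,0,0,0.093,0.156,0,1],[0,0,0,0.11,0.184,0,1],[0,0,0,0.127,0.212,0,1]]' >/dev/null
python3 go.py .548 .195 .45
python3 -m jog '[[0,0,0,0.017,0.028,0,1],[0,0,0,0.034,0.057,0,1],[0,0,0,0.051,0.085,0,1],[0,0,0,0.068,0.114,0,1],[0,0,0,0.085,0.142,0,1],[0,0,0,0.1,0.167,0,1],[0,0,0,0.112,0.187,0,1],[0,0,0,0.12,0.2,0,1]]' >/dev/null
python3 -m jog '[[0,0,0,0,0,0,1],[0,0,0,0,0,0,1],[0,0,0,0,0,0,1]]'
python3 go.py .548 .195 .45
```

```text
t 6.07 pos [ 0.582  -0.042   0.4437] phi 1.1768 tilt 0.0034 F [ 0.7  0.9 -4.1] w 0.025 q [-0.17  0.4   1.4  -0.    1.35 -1.35]
turn [-0.00012732 -0.00054113 -0.        ] shift [ 0.1224  0.2058 -0.006 ]
time: 6.98
ee_pos: [0.5487, 0.1867, 0.4445]
tool_rot: [-0.614, -3.079, 0.002]
force: [-0.5, -0.5, -3.9]
gripper_width: 0.0252
grasp_force: 30.0
t 6.98 pos [0.5487 0.1867 0.4445] phi 1.177 tilt 0.0022 F [-0.5 -0.5 -3.9] w 0.0252 q [ 0.23  0.39  1.4  -0.    1.35 -0.95]
turn [-0.00025465 -0.00025465 -0.        ] shift [ 0.0038  0.0074 -0.0055]
```

```bash

python3 -m jog '[[0,0,0,0.004,0.0075,0,1],[0,0,0,0.004,0.0075,0.015,1],[0,0,0,0.004,0.0075,0.035,1],[0,0,0,0.004,0.0075,0.05,1],[0,0,0,0.004,0.0075,0.065,1],[0,0,0,0.004,0.0075,0.07,1],[0,0,0,0.004,0.0075,0.07,1],[0,0,0,0.004,0.0075,0.07,1]]' >/dev/null
python3 -m jog '[[0,0,0,0,0,0,1],[0,0,0,0,0,0,1]]'
python3 go.py .548 .195 .344
python3 - <<'E'
from h import *
a,_=robot.grab_frame("side"); b,_=robot.grab_frame("top")
o=np.hstack([cv2.resize(a[120:270,200:400],(400,300)),cv2.resize(b[150:270,190:350],(400,300))])
cv2.imwrite("pics/c3.png",o[...,::-1])
E
```

```text
time: 7.82
ee_pos: [0.5483, 0.1957, 0.3767]
tool_rot: [0.615, 3.079, 0.001]
force: [0.3, 0.1, -4.2]
gripper_width: 0.0256
grasp_force: 30.0
t 7.82 pos [0.5483 0.1957 0.3767] phi 1.1768 tilt 0.0016 F [ 0.3  0.1 -4.2] w 0.0256 q [ 0.24  0.46  1.49 -0.    1.19 -0.94]
turn [ 0.00015915  0.0002069  -0.        ] shift [ 0.0001 -0.0007  0.0327]
```

View pics/c3.png

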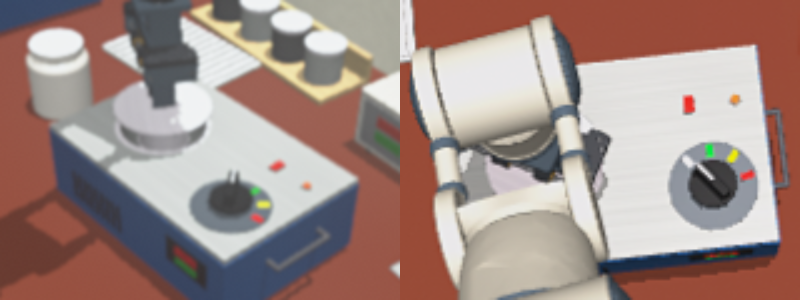

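The lid is level over the well (left panel, 163,115). Lowering slowly.

```bash

python3 -m jog '[[0,0,0,0,-0.0005,0.006,1],[0,0,0,0,-0.0005,0.012,1],[0,0,0,0,-0.0005,0.018,1],[0,0,0,0,-0.0005,0.023,1],[0,0,0,0,-0.0005,0.026,1],[0,0,0,0,-0.0005,0.028,1],[0,0,0,0,-0.0005,0.029,1],[0,0,0,0,-0.0005,0.029,1]]'
python3 -m jog '[[0,0,0,0,0,0.001,1],[0,0,0,0,0,0.002,1],[0,0,0,0,0,0.002,1],[0,0,0,0,0,0.002,1]]'
python3 go.py .548 .195 .344
```

```text
time: 8.58
ee_pos: [0.5478, 0.1952, 0.3465]
tool_rot: [-0.615, -3.081, 0.0]
force: [-0.6, 0.1, -3.5]
gripper_width: 0.0254
grasp_force: 30.0
time: 8.92
ee_pos: [0.5478, 0.1952, 0.3448]
tool_rot: [0.615, 3.081, 0.0]
force: [-0.4, -0.0, -2.9]
gripper_width: 0.0253
grasp_force: 30.0
t 8.92 pos [0.5478 0.1952 0.3448] phi 1.177 tilt 0.0001 F [-0.4 -0.  -2.9] w 0.0253 q [ 0.24  0.5   1.53 -0.    1.12 -0.94]
turn [ 1.59154943e-05  1.59154943e-05 -0.00000000e+00] shift [-0.0002 -0.0001  0.0008]
```

```bash

python3 -m jog '[[0,0,0,0,0,0.001,1],[0,0,0,0,0,0.002,1],[0,0,0,0,0,0.002,1],[0,0,0,0,0,0.002,1]]'
```

```text
time: 9.25
ee_pos: [0.5478, 0.1952, 0.3437]
tool_rot: [0.614, 3.08, 0.001]
force: [-4.5, -1.2, 12.1]
gripper_width: 0.0255
grasp_force: 30.0
```

Seated at .3437 (12 N contact, where .3438 was expected). Releasing and rising.

```bash

python3 -m jog '[[0,0,0,0,0,-0.0015,1],[0,0,0,0,0,-0.0015,1],[0,0,0,0,0,-0.0015,0.5],[0,0,0,0,0,-0.0015,0.3],[0,0,0,0,0,-0.0015,0.3],[0,0,0,0,0,-0.0015,0.3],[0,0,0,0,0,-0.0015,0.3],[0,0,0,0,0,-0.0015,0.3]]'
python3 -m jog '[[0,0,0,0,0,-0.01,0.3],[0,0,0,0,0,-0.03,0.3],[0,0,0,0,0,-0.06,0.3],[0,0,0,0,0,-0.08,0.3],[0,0,0,0,0,-0.08,0.3],[0,0,0,0,0,-0.08,0.3]]'
python3 go.py .517 -.0178 .43 2.36
```

```text
time: 9.92
ee_pos: [0.5478, 0.1952, 0.3442]
tool_rot: [0.615, 3.081, -0.0]
force: [-0.3, -0.2, -0.7]
gripper_width: 0.062
grasp_force: 0.0
time: 10.42
ee_pos: [0.5479, 0.1952, 0.4259]
tool_rot: [0.614, 3.078, 0.002]
force: [0.7, -0.5, -0.3]
gripper_width: 0.0636
grasp_force: 0.0
t 10.42 pos [0.5479 0.1952 0.4259] phi 1.177 tilt 0.0029 F [ 0.7 -0.5 -0.3] w 0.0636 q [ 0.24  0.41  1.43 -0.    1.3  -0.94]
turn [ 1.59154943e-05  4.93380324e-04 -1.88280298e-01] shift [-0.0532 -0.2086 -0.0043]
```

Fly to the dial while turning the tool. I'll also look at the lid and measure the bar angle.

```bash

python3 -m jog '[[0,0,-0.0188,0,-0.03,0,0.3],[0,0,-0.0376,-0.01,-0.06,0,0.3],[0,0,-0.0565,-0.02,-0.09,0,0.3],[0,0,-0.0753,-0.03,-0.12,0,0.3],[0,0,-0.0941,-0.04,-0.15,0,0.3],[0,0,-0.113,-0.05,-0.18,0,0.3],[0,0,-0.132,-0.053,-0.2086,0,0.3],[0,0,-0.15,-0.053,-0.2086,0,0.3]]'
python3 go.py .517 -.0178 .43 2.36
python3 - <<'E'
from h import *
b=cv2.imread("pics/top0.png")
uu,vv=np.meshgrid(np.arange(300,330),np.arange(208,240))
P=onplane("top",np.c_[uu.ravel(),vv.ravel()],.182); g=b[vv.ravel(),uu.ravel()].astype(int)
r=np.linalg.norm(P[:,:2]-[.517,-.0178],axis=1)
m=(g.min(1)>150)&(r<.036)
q=P[m]; print(m.sum(),q[:,:2].mean(0)); v=np.linalg.svd(q[:,:2]-q[:,:2].mean(0))[2][0]; print("angle",np.arctan2(v[1],v[0]),"from axis",np.arctan2(*(q[:,:2].mean(0)-[.517,-.0178])[::-1]))
a,_=robot.grab_frame("side"); o=cv2.resize(a[120:270,200:400],(800,600)); cv2.imwrite("pics/c4.png",o[...,::-1])
E
```

```text
time: 11.08
ee_pos: [0.5156, -0.0214, 0.4234]
tool_rot: [0.855, -3.02, 0.0]
force: [0.7, 0.0, 0.8]
gripper_width: 0.0637
grasp_force: 0.0
t 11.08 pos [ 0.5156 -0.0214  0.4234] phi 2.1228 tilt 0.0023 F [0.7 0.  0.8] w 0.0637 q [-0.16  0.32  1.58 -0.    1.24 -2.28]
turn [ 0.00011141 -0.00035014 -0.03775155] shift [-0.0031  0.0023 -0.0066]
23 [ 0.52987246 -0.001597  ]
angle -2.3100238824391863 from axis 0.8994492384801742
```

View pics/c4.png

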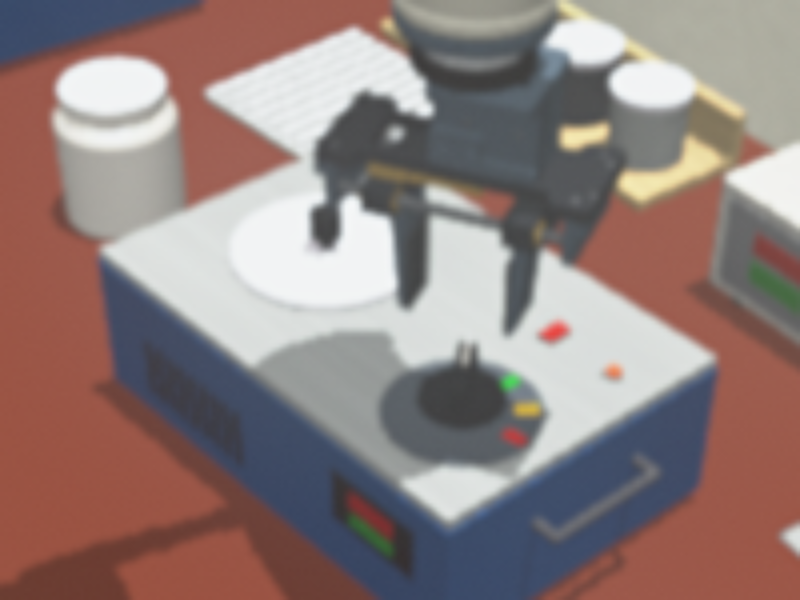

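The lid lies flat on the well (315,250). The bar angle is about 0.80, so tool y goes to 2.37. Aligning, then descending astride the bar to just above the skirt.

```bash

python3 -m jog '[[0,0,-0.0188,-0.003,0.002,0,0.3],[0,0,-0.037,-0.003,0.002,0,0.3],[0,0,-0.039,-0.003,0.002,0,0.3],[0,0,-0.039,-0.003,0.002,0,0.3],[0,0,-0.039,-0.003,0.002,0,0.3]]'
python3 go.py .5167 -.0172 .355 2.37
```

```text
time: 11.55
ee_pos: [0.5182, -0.0142, 0.4239]
tool_rot: [1.208, -2.9, -0.001]
force: [0.2, 0.6, 0.0]
gripper_width: 0.0642
grasp_force: 0.0
t 11.55 pos [ 0.5182 -0.0142  0.4239] phi 2.36 tilt 0.0007 F [0.2 0.6 0. ] w 0.0642 q [-0.14  0.32  1.58  0.    1.24 -2.5 ]
turn [ 9.54929659e-05 -6.36619772e-05 -1.59154943e-03] shift [ 0.0032 -0.0011  0.0689]
```

```bash

python3 -m jog '[[0,0,-0.0016,0.003,-0.001,0.02,0.3],[0,0,-0.0016,0.003,-0.001,0.04,0.3],[0,0,-0.0016,0.003,-0.001,0.055,0.3],[0,0,-0.0016,0.003,-0.001,0.063,0.3],[0,0,-0.0016,0.003,-0.001,0.067,0.3],[0,0,-0.0016,0.003,-0.001,0.067,0.3],[0,0,-0.0016,0.003,-0.001,0.067,0.3]]'
python3 go.py .5167 -.0172 .355 2.37
```

```text
time: 12.13
ee_pos: [0.5171, -0.0173, 0.3577]
tool_rot: [-1.227, 2.891, -0.0]
force: [-0.1, 0.1, -0.3]
gripper_width: 0.0636
grasp_force: 0.0
t 12.13 pos [ 0.5171 -0.0173  0.3577] phi 2.3737 tilt 0.0005 F [-0.1  0.1 -0.3] w 0.0636 q [-0.15  0.4   1.67 -0.    1.07 -2.52]
turn [-6.36619772e-05  4.77464829e-05  5.88873289e-04] shift [0.0002 0.0004 0.0027]
```

```bash

python3 -m jog '[[0,0,0,0,0,0.004,0.6],[0,0,0,0,0,0.004,0.75],[0,0,0,0,0,0.004,0.8],[0,0,0,0,0,0.004,0.8],[0,0,0,0,0,0.004,0.8],[0,0,0,0,0,0.004,0.8],[0,0,0,0,0,0.004,0.8],[0,0,0,0,0,0.004,0.8]]'
python3 -m jog '[[0,0,0,0,0,0,1],[0,0,0,0,0,0,1],[0,0,0,0,0,0,1],[0,0,0,0,0,0,1]]'
python3 go.py .5167 -.0172 .349 2.37
```

```text
time: 12.8
ee_pos: [0.5169, -0.0174, 0.3533]
tool_rot: [-1.229, 2.891, -0.0]
force: [0.1, -0.2, 0.0]
gripper_width: 0.0186
grasp_force: 0.0
time: 13.13
ee_pos: [0.5176, -0.0179, 0.3534]
tool_rot: [-1.228, 2.89, -0.003]
force: [6.5, -5.6, -3.8]
gripper_width: 0.014
grasp_force: 30.0
t 13.13 pos [ 0.5176 -0.0179  0.3534] phi 2.3746 tilt 0.0025 F [ 6.5 -5.6 -3.8] w 0.014 q [-0.15  0.41  1.67 -0.    1.06 -2.52]
turn [-3.81971863e-04  9.54929659e-05  7.32112738e-04] shift [0.0001 0.0011 0.0044]
```

Gripping the bar (14 mm). Centring 1 mm and pressing.

```bash

python3 -m jog '[[0,0,0,0,-0.001,0.002,1],[0,0,0,0,-0.001,0.004,1],[0,0,0,0,-0.001,0.006,1],[0,0,0,0,-0.001,0.008,1],[0,0,0,0,-0.001,0.009,1],[0,0,0,0,-0.001,0.009,1],[0,0,0,0,-0.001,0.009,1]]'
python3 go.py .5176 -.0179 .341 0.97
```

```text
time: 13.72
ee_pos: [0.5179, -0.0182, 0.3451]
tool_rot: [-1.228, 2.89, -0.002]
force: [-2.6, -1.6, 18.3]
gripper_width: 0.0134
grasp_force: 30.0
t 13.72 pos [ 0.5179 -0.0182  0.3451] phi 2.3746 tilt 0.0019 F [-2.6 -1.6 18.3] w 0.0134 q [-0.15  0.42  1.68 -0.    1.04 -2.52]
turn [-1.27323954e-04  3.02394392e-04  2.23549033e-01] shift [-0.      0.0004  0.0041]
```

Bottomed (18 N). Turning clockwise, first half.

```bash

python3 -m jog '[[0,0,0.012,0,0,0,1],[0,0,0.028,0,0,0,1],[0,0,0.044,0,0,0,1],[0,0,0.06,0,0,0,1],[0,0,0.076,0,0,0,1],[0,0,0.092,0,0,0,1],[0,0,0.1,0,0,0,1],[0,0,0.1,0,0,0,1]]'
python3 go.py .5179 -.0182 .345 0.96
```

```text
time: 14.38
ee_pos: [0.5177, -0.0179, 0.3451]
tool_rot: [-0.269, 3.129, 0.0]
force: [-3.8, 2.5, 21.3]
gripper_width: 0.014
grasp_force: 30.0
t 14.38 pos [ 0.5177 -0.0179  0.3451] phi 1.7423 tilt 0.0014 F [-3.8  2.5 21.3] w 0.014 q [-0.15  0.42  1.68  0.    1.04 -1.89]
turn [9.54929659e-05 2.06901426e-04 1.24506912e-01] shift [-0.0002 -0.0004  0.0001]
```

```bash

python3 -m jog '[[0,0,0.012,0,0,0,1],[0,0,0.028,0,0,0,1],[0,0,0.044,0,0,0,1],[0,0,0.06,0,0,0,1],[0,0,0.076,0,0,0,1],[0,0,0.092,0,0,0,1],[0,0,0.108,0,0,0,1],[0,0,0.12,0,0,0,1]]' >/dev/null
python3 go.py .5179 -.0182 .345 0.96
```

```text
t 15.05 pos [ 0.5178 -0.0175  0.3451] phi 0.9867 tilt 0.0021 F [-2.2  8.8 18.5] w 0.0142 q [-0.15  0.42  1.68  0.    1.04 -1.14]
turn [0.00031831 0.00011141 0.00424944] shift [-0.0005 -0.0005  0.0001]
```

```bash

python3 -m jog '[[0,0,0.004,0,0,0,1],[0,0,0.004,0,0,0,1],[0,0,0.004,0,0,0,1]]' >/dev/null
python3 go.py .5179 -.0182 .354 0.96
python3 -m jog '[[0,0,0,0,0,-0.002,1],[0,0,0,0,0,-0.004,1],[0,0,0,0,0,-0.006,1],[0,0,0,0,0,-0.008,1],[0,0,0,0,0,-0.009,1],[0,0,0,0,0,-0.009,1],[0,0,0,0,0,-0.009,1]]' >/dev/null
python3 go.py .5179 -.0182 .354 0.96
```

```text
t 15.3 pos [ 0.5178 -0.0174  0.3451] phi 0.9668 tilt 0.0021 F [-2.9  8.7 19.7] w 0.0139 q [-0.15  0.42  1.68  0.    1.04 -1.12]
turn [3.18309886e-04 9.54929659e-05 1.08225361e-03] shift [-0.0006 -0.0005 -0.0089]
t 15.88 pos [ 0.5178 -0.0174  0.3533] phi 0.967 tilt 0.0017 F [2.9 7.  2.9] w 0.0141 q [-0.15  0.41  1.67  0.    1.06 -1.12]
turn [ 0.00027056 -0.          0.00111408] shift [-0.0005 -0.0006 -0.0007]
```

```bash

python3 -m jog '[[0,0,0,0,0,0,0.6],[0,0,0,0,0,0,0.4],[0,0,0,0,0,0,0.3],[0,0,0,0,0,0,0.3],[0,0,0,0,0,0,0.3],[0,0,0,0,0,0,0.3]]'
python3 -m jog '[[0,0,0,0,0,-0.01,0.3],[0,0,0,0,0,-0.04,0.3],[0,0,0,0,0,-0.08,0.3],[0,0,0,0,0,-0.12,0.3],[0,0,0,0,0,-0.15,0.3],[0,0,0,0,0,-0.15,0.3],[0,0,0,0,0,-0.15,0.3]]'
python3 go.py .45 -.3 .5
python3 - <<'E'
from h import *
a,_=robot.grab_frame("side"); cv2.imwrite("pics/c5.png",cv2.resize(a[120:345,180:480],(800,600))[...,::-1])
E
```

```text
time: 16.38
ee_pos: [0.5175, -0.0181, 0.3532]
tool_rot: [-0.934, -2.999, 0.0]
force: [-0.5, -0.3, -0.3]
gripper_width: 0.0506
grasp_force: 0.0
time: 16.97
ee_pos: [0.5175, -0.018, 0.5056]
tool_rot: [0.933, 2.996, 0.001]
force: [0.1, 0.4, -0.3]
gripper_width: 0.0642
grasp_force: 0.0
t 16.97 pos [ 0.5175 -0.018   0.5056] phi 0.9671 tilt 0.0041 F [ 0.1  0.4 -0.3] w 0.0642 q [-0.15  0.25  1.45 -0.    1.44 -1.12]
turn [ 0.00028648  0.00058887 -0.        ] shift [-0.1045 -0.2704  0.0055]
```

View pics/c5.png

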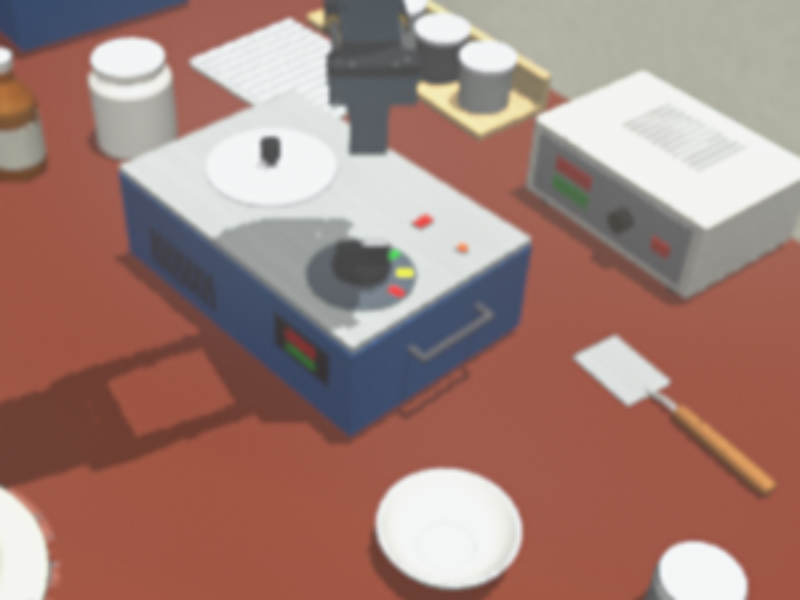

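The lid sits flat (270,165) and the bar points to yellow (405,272). I'll clear the view for a numeric check.

```bash

python3 -m jog '[[0,0,0,-0.104,-0.27,0,0.3],[0,0,0,-0.104,-0.27,0,0.3],[0,0,0,-0.104,-0.27,0,0.3],[0,0,0,-0.104,-0.27,0,0.3],[0,0,0,-0.104,-0.27,0,0.3],[0,0,0,-0.104,-0.27,0,0.3],[0,0,0,-0.104,-0.27,0,0.3],[0,0,0,-0.104,-0.27,0,0.3]]' >/dev/null
python3 - <<'E'
from h import *
b,d=robot.grab_frame("top"); s,_=robot.grab_frame("side")
cv2.imwrite("pics/c6.png",cv2.resize(b[160:280,200:360],(800,600),interpolation=cv2.INTER_CUBIC)[...,::-1])
def reg(n,im,P,r,f):
    u,v=np.round(proj(n,[P])[0]).astype(int); w=im[v-r:v+r+1,u-r:u+r+1].astype(int); y,x=np.nonzero(f(w)); return np.c_[x+u-r,y+v-r]
dk=lambda w:w.max(2)<90
c=[reg(n,im,[.548,.195,.168],9,dk).mean(0) for n,im in(("top",b),("side",s))]
print("lid knob",tri([c[0]],[c[1]]).round(4))
q=reg("top",b,[.517,-.0178,.182],14,lambda w:w.min(2)>150); P=onplane("top",q,.182)[:,:2]
P=P[np.linalg.norm(P-[.517,-.0178],axis=1)<.03]; v=np.linalg.svd(P-P.mean(0))[2][0]; print(len(P),"stripe",P.mean(0),np.arctan(v[1]/v[0]))
for P in ([.517,-.0178,.182],[.51,-.013,.182]):
  u,v=np.round(proj("top",[P])[0]).astype(int); print("bar top z",bydepth("top",[(u,v)],d[v,u])[0].round(4))
E
python3 go.py .45 -.3 .5
```

```text
lid knob [[5.484e-01 1.939e-01 1.648e-01 4.000e-04]]
19 stripe [ 0.5309119  -0.02372141] -1.4407036869402683
bar top z [ 0.5189 -0.0188  0.1786]
bar top z [ 0.5084 -0.0124  0.184 ]
t 17.78 pos [ 0.4493 -0.3006  0.5019] phi 0.9643 tilt 0.0027 F [ 0.4  0.2 -0.4] w 0.064 q [-0.7   0.29  1.4   0.    1.45 -1.66]
turn [ 6.36619772e-05 -4.29718346e-04  0.00000000e+00] shift [-0.0003  0.0009  0.0019]
```

View pics/c6.png

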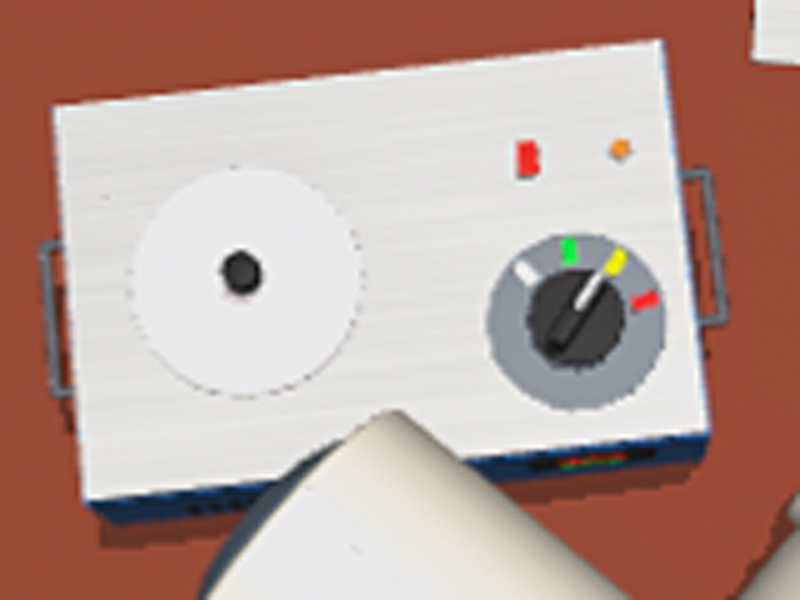

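The pointer lines up with yellow (600,285 → 616,262) and the bar top is at about .182, so the knob is up. The lid is centred and flat (knob .5484,.194). Handing in.

```bash
python3 -c "
from plant import robot
print(robot.sign_off())"
```

```text
the job is handed in; nothing more can be done
None
```

The job is handed in (no verdict was returned): the last pictures show the lid flat in the well and let go, the selector sprung up at yellow, no sign of any bystander having moved, and the arm clear of everything.

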